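# Shine the torch into the washed kettle

### The job

The kettle has been washed and we want to look inside: swing the filling spout (the pipe with the black handle) round towards you until it is clear of the kettle's lid. Then draw the torch out of the tool rack, where it stands lens down, and hold it slanting at about 45 degrees over the open collar in the lid, lens about 5 cm from the opening and shining into the middle of it, so that the opening stays free to look through from above. Finish while still holding the torch steady there in the gripper, touching neither lid nor spout with it, and leave all the other things where they are.

Things in the scene. Friction and masses are not known exactly. Their poses are not given: they have to be found in the camera images.
- kettle: Stainless kettle let into the bench, fixed. Origin: its centre, on the bench; y axis points to the spout's column. Flange 352 mm across, rim 312 mm across and 45 mm high; conical lid 308 mm across rises to 88 mm. Strap handles stand on the lid 112 mm to +y and -y, 75 mm long, tops at 107 mm. Column: 230 mm from the centre along +y, 64 mm across, top at 251 mm.
- opening (a point): Centre of the round open mouth of the collar on top of the lid, 105 mm above the bench. The collar is 80 mm across outside at its lip and 68 mm inside; its mouth faces straight up.
- column_axis (a point): Point on the vertical axis about which the spout swings, at the height of the horizontal pipe (215 mm).
- spout (a joint): Angle of the swivelling filling spout, rad. 0: outlet over the opening; grows as it swings towards the robot (clockwise from above). Clear of the lid from about 0.75. Stops at -0.15 and 1.9. Light friction (about 2 N at the handle); it stays where it is left. The 31 mm pipe leaves the column level, its axis at 215 mm, then bends down to the outlet.
- spout_handle (a point): Middle of the spout's upright round black handle, 270 mm above the bench, 175 mm from the column axis, over the pipe's bend. The handle is 27 mm thick from 262 to 290 mm, tapers to 20 mm at its foot at 236 mm; top at 298 mm; the pipe's upper side below it is at 231 mm.
- spout_outlet (a point): Centre of the spout's round outlet (31 mm across), facing down, 230 mm from the column axis and 118 mm above the bench.
- torch: Dark metal hand torch, 148 mm long, 0.14 to 0.22 kg. Origin: centre of the lens face; z runs from lens to tail (it shines along -z; z is up in the rack). Head 34 mm thick over the first 34 mm, ribbed round body 26 mm thick from 48 to 131 mm, 25 mm tail cap with a push button on its end. Stands lens down in one of the rack's wells, lens 12 mm and tail 160 mm above the bench.
- rack: White plastic tool rack, fixed: block 240 (its x) x 70 (its y) x 57 mm high, origin at the centre of its underside. Three round wells, 38 mm wide and 45 mm deep, at x = -80, 0 and 80 mm on its middle line, hold torch, brush and sampler in any order.
- brush: Bottle brush, 158 mm long, standing in a rack well bristles down: 34 mm white bristle cylinder, thin wire, white waisted handle up to 24 mm thick, top 170 mm above the bench. Origin at its foot. Leave alone.
- sampler: Stainless sampling tube, 131 mm long, standing in a rack well: 34 mm bulb below, 16 mm tube, 30 mm flat disc on top at 143 mm above the bench. Origin at its foot. Leave alone.
- jug: Stainless jug with handle, 100 mm across, 115 mm high, origin under its centre. Leave alone.
- sanitiser: White bottle, 68 mm across, 190 mm high, origin under its centre. Leave alone.
- funnel: Stainless funnel standing mouth down, 90 mm across, 85 mm high, origin under its centre. Leave alone.
- beaker: White plastic beaker, 72 mm across, 85 mm high, origin under its centre. Leave alone.
- gasket: Black rubber ring lying flat, 68 mm across, 8 mm high, origin under its centre. Leave alone.
- clamp: Pipe clamp lying flat, metal ring 72 mm across, 18 mm high, with wing nut at one side, origin under its ring's centre. Leave alone.
Things that resemble listed ones, but are neither listed nor needed, are in the scene too. Leave any turquoise look-alike of the rack alone.

How it is judged (in metres and radians):
On the way, in this order (a step that is already met when the one before it is completed fails the run):
1. the spout is swung clear of the lid while the torch still stands in the rack (horizontal distance between spout_outlet and opening above 0.166 m and height (world z) of torch below 0.03 m), for 0.2 s.
2. the torch is drawn out of the rack in the gripper (horizontal distance between spout_outlet and opening above 0.166 m and height (world z) of torch above 0.07 m and contact force between torch and the fingers above 2 N and contact force between torch and rack below 0.3 N), for 0.2 s.
At the end, for the whole second after the job is handed in: Spout outlet over 166 mm (level) from the opening's centre. Torch still, touched by the fingers only, not by rack, kettle or spout, lens down, slanting 30 to 60 deg from vertical, its beam line within 25 mm of the opening's centre along each torch cross axis, the centre 20 to 90 mm before the lens (horizontal distance between spout_outlet and opening above 0.166 m and contact force between torch and the fingers above 2 N and contact force between torch and rack below 0.3 N and contact force between torch and kettle below 0.3 N and angle between torch's own z axis and vertical between 0.52 and 1.05 rad and x of opening in the frame of torch between -0.025 and 0.025 m and y of opening in the frame of torch between -0.025 and 0.025 m and z of opening in the frame of torch between -0.09 and -0.02 m and height (world z) of torch above 0.115 m and linear speed of torch below 0.03 m/s); the arm keeps its last pose, push and grip.
It fails at once if one of the other loose things is shifted by more than 3 cm (distance of any of brush, sampler, jug, sanitiser, funnel, beaker, gasket, clamp from where it was at the start of the episode above 0.03 m).
It also fails if it takes over 48 s, if anything falls off the work surface, if the arm or the gripper's body presses on something with over 40 N, if the wrist force passes 120 N, or if a joint passes its speed limit or range.

### The arm

A 6-joint arm with a two-finger parallel gripper is mounted at the origin on the work surface. World frame = base frame: x ahead of the robot, y to its left, z up, the work surface at z = 0. Lengths are in m, angles in degrees, forces in N, time in s.
With the tool pointing down it reaches from about 0.4 to 0.825 m from the base axis. Payload 7 kg.
Tool frame: the origin (TCP) lies midway between the tips of the shut fingers; the grasp point (between the pads) lies 19 mm behind it; z points along the fingers, y is the line along which they close (so a half turn about z gives the same grasp; the last joint's range is limited). The gripper opens to 88 mm and grips with 3 to 60 N. Pads are 19 mm wide; open, the fingers measure 130 mm over their backs; the gripper's body (78 mm by 193 mm) begins 47 mm behind the grasp point.
Start: joints at [-55.858, 20.546, 0.682, 0, -70.136, -16.507], TCP at [0.204, -0.643, 0.227] pointing down, gripper open.
Joint ranges: [-176.03, 176.03], [-82.01, 121.73], [-58.28, 71.71], [-173.87, 95.51], [-174.79, -0.11], [-173.66, 173.66]. Speed limits (degrees/s): [136.94, 136.94, 172.46, 180, 180, 180].

### API

Orientations are given as a 3x3 rotation matrix whose columns are the frame's x, y, z axes.
In Python, from rig import robot gives the robot as it stands. Calls block until the motion is done:
- robot.goto(position, orientation): joint-space move of the TCP to a pose.
- robot.servo_line(position, ori=None, speed=0.15): straight line of the TCP; ori=None keeps the orientation; speed is the mean speed in m/s.
- robot.movej(angles): joint-space move.
- robot.move_gripper(opening): opening from 0.0 (shut) to 1.0 (fully open); the grip force is fixed at half the most; returns when the fingers have stopped.
- robot.dwell(seconds).
- robot.ik(position, orientation): joint angles nearest the present ones, or None.
- robot.grab_frame(name): name is "scene" or "top"; returns (picture, depth): 480x640x3 uint8, red, green, blue; 480x640 float32, m along the optical axis (not along the pixel's ray), 0 where there is no reading.
- robot.camera_info(name): a dict with "vfov" (degrees; the focal length in pixels is half the picture's height over the tangent of half this angle, whatever the lens; pixels are square), "cx", "cy" (the principal point, pixels), "k1" (the pictures are not rectified: a ray, as slopes to the right and down, at radius r is drawn at 1 + k1 r^2 times it, then the intrinsics apply), "view" (4x4, takes a point from world to camera coordinates). Camera axes: x right, y down, z forward; pixel columns grow to the right and rows downward; lengths in m; the calibration is good to about 2 mm. A picture is of the moment at which its call begins. camera_info takes no time and is no camera call.
A pose or a line that the arm cannot do raises robot.Unreachable and nothing moves.
- robot.job_done(): hands the job in; it is judged then, once.
Readings, each from a call of its own:
- robot.read_t(): time.
- robot.read_qpos(): joint angles.
- robot.read_qvel(): joint speeds.
- robot.read_effort(): joint torques, N m.
- robot.read_position(): TCP position.
- robot.read_tcp_rot(): TCP orientation.
- robot.read_force(): force on the tool from outside, world axes, zero at the start.
- robot.read_ft_torque(): the same for the moment, N m.
- robot.read_grip_width(): opening from 0.0 (shut) to 1.0 (fully open).
- robot.read_finger_force(): force on a finger pad.
Only numpy, scipy, OpenCV 4.12 (cv2) and the standard library are available. Lean on these libraries where they do the work, as an engineer would, in place of code of your own. Each camera call takes 0.05 s, during which the arm holds its last target. There are 200 camera calls.

## Working session

There is one attempt and no reset: what is moved stays moved. The work goes in short steps, each a Python script; the robot and the scene stay as the last script left them, time stands still between calls to the robot, and variables do not carry over. Pictures are saved under pics/ and viewed, at most 10 in all, crops included, and the job is handed in when it is done.

```bash
ls; mkdir -p pics; python3 - <<'E'
from rig import robot
import cv2,numpy as np
for n in("scene","top"):
    p,d=robot.grab_frame(n); cv2.imwrite(f"pics/{n}0.png",p[:,:,::-1]); np.savez(f"pics/{n}0.npz",p=p,d=d)
    i=robot.camera_info(n); print(n,{k:np.round(v,4).tolist() for k,v in i.items()}, (d>0).mean())
print(robot.read_t())
E
```

```text
pics
scene {'vfov': 45.7743, 'cx': 311.0638, 'cy': 241.0352, 'k1': -0.0483, 'view': [[0.8226, 0.5685, -0.0129, -0.3811], [0.4672, -0.6887, -0.5544, -0.1637], [-0.3241, 0.4501, -0.8321, 1.8312], [0.0, 0.0, 0.0, 1.0]]} 0.9960221354166666
top {'vfov': 48.1253, 'cx': 331.9828, 'cy': 242.4962, 'k1': -0.1399, 'view': [[0.0014, -0.9996, 0.0289, -0.066], [-0.9879, -0.0059, -0.1549, 0.524], [0.155, -0.0283, -0.9875, 1.4131], [0.0, 0.0, 0.0, 1.0]]} 0.9960026041666666
0.1
```

View pics/scene0.png

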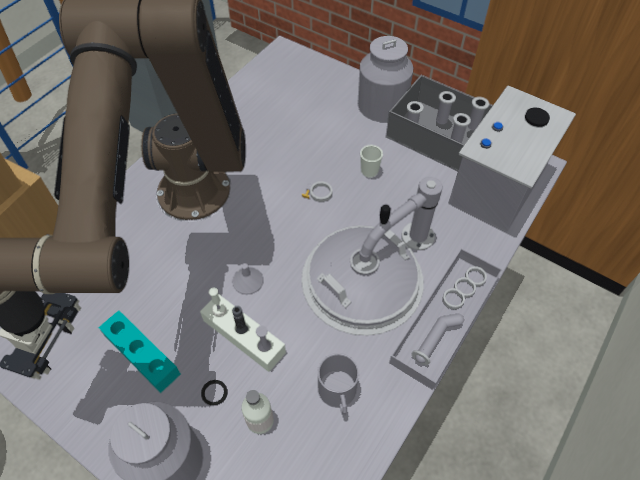

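View pics/top0.png

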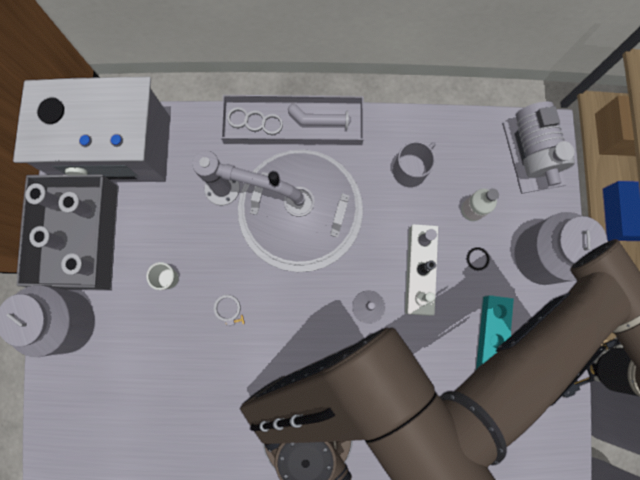

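The scene view shows the white rack around (242,330) with a dark torch in its middle well (240,318). It also shows the kettle at (362,275), the black spout handle at (385,214) and the column at (428,190). In the top view these are the torch at (427,267), handle at (274,178), column top at (207,162) and collar at about (299,203).

Possible mix-ups for the torch are the sampler (top 428,235; disc, steel), the brush (423,298; white), the black handle (274,178) and the turquoise rack (495,330; empty). I choose the dark item in the middle well and will check it in a crop.

```bash
cat > h.py <<'E'
import numpy as np,cv2
from rig import robot
def cam(n):
    i=robot.camera_info(n); f=240/np.tan(np.radians(i["vfov"]/2))
    return np.array([[f,0,i["cx"]],[0,f,i["cy"]],[0,0,1]]),np.array([i["k1"],0,0,0.]),np.array(i["view"])
def rays(n,uv):
    K,D,V=cam(n); s=cv2.undistortPoints(np.float64(uv).reshape(-1,1,2),K,D)[:,0]
    R=V[:3,:3]; return -R.T@V[:3,3], np.c_[s,np.ones(len(s))]@R   # origin, directions (unit depth)
def cloud(n,d):
    v,u=np.mgrid[:480,:640]; o,r=rays(n,np.c_[u.ravel(),v.ravel()])
    return (o+r*d.ravel()[:,None]).reshape(480,640,3)
def onplane(n,uv,z):
    o,r=rays(n,uv); return o+r*((z-o[2])/r[:,2])[:,None]
def proj(n,P):
    K,D,V=cam(n); return cv2.projectPoints(np.float64(P).reshape(-1,1,3),cv2.Rodrigues(V[:3,:3])[0],V[:3,3],K,D)[0][:,0]
def fitc(xy):
    A=np.c_[2*xy,np.ones(len(xy))]; c=np.linalg.lstsq(A,(xy**2).sum(1),rcond=None)[0]
    return c[:2],np.sqrt(c[2]+c[:2]@c[:2])
E
python3 - <<'E'
from h import *
np.set_printoptions(precision=4,suppress=True)
for n,seed in (("scene",dict(handle=(385,214),torch=(240,318),col=(428,188),ket=(362,275))),("top",dict(handle=(274,178),torch=(427,267),col=(207,162),ket=(300,210)))):
    z=np.load(f"pics/{n}0.npz");p,d=z["p"],z["d"];C=cloud(n,d);g=p.max(2)
    def near(s,r): 
        v,u=np.mgrid[:480,:640]; return np.hypot(u-s[0],v-s[1])<r
    for k in("handle","torch"):
        m=near(seed[k],26)&(g<75)&(C[...,2]>.06); c,l,st,ce=cv2.connectedComponentsWithStats(m.astype(np.uint8))
        j=1+st[1:,4].argmax(); P=C[l==j]; zt=np.percentile(P[:,2],97); T=P[P[:,2]>zt-.012]
        print(n,k,"n",len(P),"px",ce[j],"z",np.percentile(P[:,2],[3,50,97]),"top mean",T.mean(0),np.ptp(T[:,:2],axis=0))
    m=near(seed["col"],25)&(C[...,2]>.24)&(C[...,2]<.262); P=C[m]; print(n,"col top",P.mean(0),"mid",(P.max(0)+P.min(0))/2,np.ptp(P,axis=0))
    # rim at 45 mm / flange
    m=near(seed["ket"],75)&(C[...,2]>.037)&(C[...,2]<.05)
    xy=C[m][:,:2]
    for _ in range(6):
        c,r=fitc(xy); e=abs(np.hypot(*(xy-c).T)-r); xy=xy[e<max(.006,np.percentile(e,90))]
    print(n,"rim",c,r,len(xy))
    m=near(seed["ket"],28)&(C[...,2]>.100)&(C[...,2]<.110); P=C[m];
    if len(P)>5: print(n,"collar",fitc(P[:,:2]),len(P))
    # rack white
    m=near(seed["torch"],75)&(C[...,2]>.052)&(C[...,2]<.062)&(np.ptp(p.astype(int),axis=2)<40)
    c,l,st,ce=cv2.connectedComponentsWithStats(m.astype(np.uint8)); j=1+st[1:,4].argmax()
    print(n,"rack",cv2.minAreaRect(np.float32(C[l==j][:,:2])),np.median(C[l==j],0))
a=cv2.imread("pics/top0.png")[210:330,380:480];b=cv2.imread("pics/scene0.png")[270:390,190:290]
cv2.imwrite("pics/crop.png",cv2.resize(np.hstack([a,b]),None,fx=4,fy=4,interpolation=2)[:600,:800])
E
```

```text
scene handle n 161 px [384.3416 213.8634] z [0.2447 0.2825 0.3009] top mean [0.6409 0.0735 0.2963] [0.0226 0.0231]
scene torch n 160 px [239.8187 322.1313] z [0.0607 0.1087 0.1588] top mean [ 0.4823 -0.33    0.2068] [0.5329 0.4169]
scene col top [0.6859 0.2428 0.246 ] mid [0.6851 0.2444 0.2492] [0.0638 0.0661 0.0179]
scene rim [0.6255 0.0255] 0.1527603488490564 743
scene collar (array([ 0.6262, -0.019 ]), np.float64(0.056485093657828646)) 192
scene rack ((0.45310595631599426, -0.30717968940734863), (0.07341599464416504, 0.24260196089744568), 86.0108642578125) [ 0.4716 -0.3177  0.0581]
top handle n 128 px [273.5391 178.2969] z [0.2487 0.2947 0.3009] top mean [0.6358 0.0769 0.2967] [0.0214 0.0231]
top torch n 82 px [423.2073 268.5366] z [0.0615 0.106  0.1587] top mean [ 0.4468 -0.2977  0.1557] [0.0158 0.0067]
top col top [0.6825 0.2453 0.2458] mid [0.6828 0.2459 0.2489] [0.0628 0.0639 0.0177]
top rim [0.6255 0.0256] 0.15367089766450245 1012
top collar (array([0.6242, 0.0238]), np.float64(0.03672810524509227)) 143
top rack ((0.4519219398498535, -0.3074714243412018), (0.07264303416013718, 0.24216629564762115), 86.17353057861328) [ 0.4406 -0.3009  0.057 ]
```

View pics/crop.png

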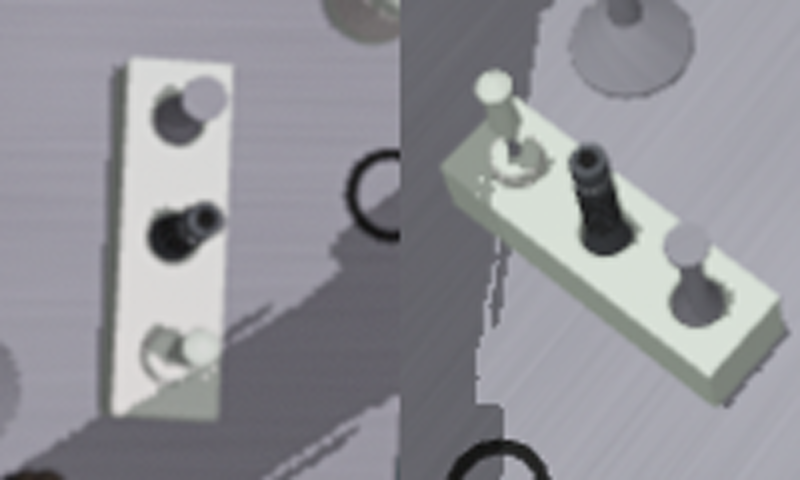

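The crop confirms that the middle well holds the dark torch with its push-button tail. The sampler (disc) and brush (white) stand on either side, 80 mm away. Distances match the description: kettle to column 0.227 m (0.230 given), handle to column 0.1755 m (0.175 given). Next I triangulate the tail and check IK for the whole plan.

```bash
cat >> h.py <<'E'
K0=np.array([.6255,.0253]); COL=np.array([.6840,.2452]); A0=np.degrees(np.arctan2(*(K0-COL)[::-1]))
def down(a):
    a=np.radians(a); y=np.array([np.cos(a),np.sin(a),0]); z=np.array([0,0,-1.]); return np.c_[np.cross(y,z),y,z]
def hand(q,z):  # handle pose at spout angle q (deg)
    a=np.radians(A0-q); return np.r_[COL+.175*np.array([np.cos(a),np.sin(a)]),z]
def slant(az,tilt=45,s=1):  # tail leans towards azimuth az
    az,t=np.radians(az),np.radians(tilt); tail=np.array([np.sin(t)*np.cos(az),np.sin(t)*np.sin(az),np.cos(t)])
    y=s*np.array([-np.sin(az),np.cos(az),0]); return np.c_[np.cross(y,-tail),y,-tail]
E
python3 - <<'E'
from h import *
np.set_printoptions(precision=3,suppress=True)
print(onplane("scene",[(237,310)],.16),onplane("top",[(431.7,264.3)],.16),A0,hand(0,.25))
f=lambda q:None if q is None else np.round(q,0)
for s in(0,180):
  print("spout",s)
  print(f(robot.ik(hand(0,.42),down(A0-90+s))))
  for q in(0,30,65): print(f(robot.ik(hand(q,.25),down(A0-90-q+s))))
T=np.array([.4525,-.3073]);
for s in(86,-94): print("torch",s,f(robot.ik(np.r_[T,.101],down(s))),f(robot.ik(np.r_[T,.30],down(s))))
O=np.r_[K0,.105]
for az in(180,-165,-150,-135,-120,-105,-90):
  for s in(1,-1):
    R=slant(az,45,s); print(az,s,f(robot.ik(O-R[:,2]*(.05+.108-.019),R)))
E
```

```text
[[ 0.454 -0.308  0.16 ]] [[ 0.452 -0.31   0.16 ]] -104.8973559968769 [0.639 0.076 0.25 ]
spout 0
[ 24.  15.  17.   0. -92. -39.]
[ 24.  17.  -2.   0. -72. -39.]
[ 32.  10. -10.   0. -69. -77.]
[  43.    8.  -13.    0.  -69. -123.]
spout 180
[ 24.  15.  17.   0. -92. 141.]
[ 24.  17.  -2.   0. -72. 141.]
[ 32.  10. -10.   0. -69. 103.]
[ 43.   8. -13.   0. -69.  57.]
torch 86 [-14.  15. -25.   0. -50. -80.] [-14.   6.  -9.   0. -75. -80.]
torch -94 [-14.  15. -25.   0. -50. 100.] [-14.   6.  -9.   0. -75. 100.]
180 1 None
180 -1 None
-165 1 None
-165 -1 None
-150 1 [ -5.  -3. -29. -47. -34. 157.]
-150 -1 [ -5.  -3. -29. -47. -34. -23.]
-135 1 None
-135 -1 [-16.   5. -19. -51. -53.  -1.]
-120 1 [ -20.   14.   -9.  -49.  -67. -170.]
-120 -1 [-20.  14.  -9. -49. -67.  10.]
-105 1 [ -19.   22.    2.  -46.  -79. -163.]
-105 -1 [-19.  22.   2. -46. -79.  17.]
-90 1 [ -17.   29.   12.  -43.  -90. -156.]
-90 -1 [-17.  29.  12. -43. -90.  24.]
```

```bash
python3 - <<'E'
from h import *
np.set_printoptions(precision=3,suppress=True)
R0=down(A0-90)
robot.servo_line([.204,-.643,.40],speed=.3)
robot.goto(hand(0,.42),R0)
robot.move_gripper(.55)
robot.servo_line(hand(0,.250),speed=.15)
print(robot.read_t(),robot.read_position(),robot.read_force())
for q in range(5,71,5):
    robot.servo_line(hand(q,.250),down(A0-90-q),speed=.1)
    if q%20==5: print(q,robot.read_force(),robot.read_t())
robot.servo_line(hand(70,.40),speed=.25)
p,d=robot.grab_frame("scene"); cv2.imwrite("pics/s1.png",p[:,:,::-1]); print(robot.read_t())
E
```

```text
5.9 [0.64  0.076 0.251] [0.475 0.192 0.42 ]
5 [-0.149 -0.715 -0.141] 6.2
25 [-0.27  -0.259 -0.208] 7.4
45 [-0.129 -0.063 -0.616] 8.6
65 [-0.362  0.23   0.27 ] 9.8
10.9
```

View pics/s1.png

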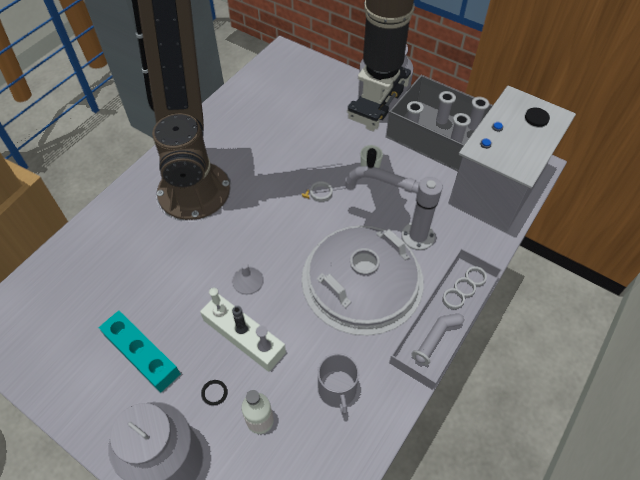

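The spout is now swung clear, with its handle at (371,157). The collar lies open at (365,262), and the torch still stands in the rack at (240,318).

```bash
python3 - <<'E'
from h import *
np.set_printoptions(precision=3,suppress=True)
print("collar",onplane("scene",[(365,261.5)],.105))
T=np.array([.453,-.308]); R=down(86)
robot.goto(np.r_[T,.36],R); robot.move_gripper(.8)
p,d=robot.grab_frame("scene"); h=cloud("scene",d); m=(h[...,2]>.097)&(h[...,2]<.113)&(np.hypot(h[...,0]-K0[0],h[...,1]-K0[1])<.05)
print("collar depth",h[m][:,:2].mean(0),fitc(h[m][:,:2]))
robot.servo_line(np.r_[T,.101],speed=.15)
robot.move_gripper(0.)
print(robot.read_t(),robot.read_grip_width()*88,robot.read_finger_force(),robot.read_force(),robot.read_position())
robot.servo_line(np.r_[T,.36],speed=.12)
print(robot.read_t(),robot.read_grip_width()*88,robot.read_finger_force(),robot.read_force())
for n in("scene","top"):
    p,d=robot.grab_frame(n); cv2.imwrite(f"pics/{n}2.png",p[:,:,::-1])
S=slant(-120,45,-1); O=np.r_[K0,.105]
for b in(.05,.1,.15): print(b,robot.ik(O-S[:,2]*(.139+b),S))
E
```

```text
collar [[0.628 0.023 0.105]]
collar depth [0.627 0.026] (array([0.627, 0.024]), np.float64(0.03682011993111454))
16.1917 25.77733828831226 29.997578915208578 [-0.284 -0.477 -0.083] [ 0.453 -0.308  0.101]
18.5 25.73570350959176 29.996435861103237 [ 0.414  1.24  -1.558]
0.05 [-23.079  11.781  -6.799 -47.505 -72.177   8.733]
0.1 [-26.636  10.294  -4.08  -46.295 -77.541   7.967]
0.15 [-30.259   9.299  -0.803 -45.424 -83.057   7.361]
```

View pics/scene2.png

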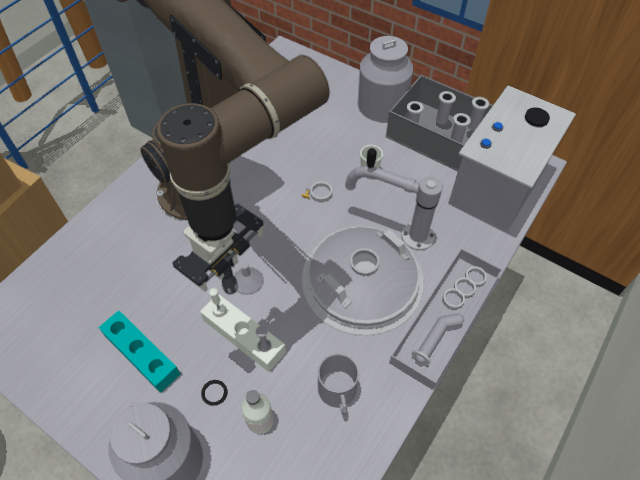

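The torch is out of the rack and hangs from the gripper at (230,285). The middle well at (243,330) is empty and the neighbouring tools are undisturbed. The collar measures at (0.627, 0.025). Now I move to the pre-pose and then in along the torch axis.

```bash
python3 - <<'E'
from h import *
np.set_printoptions(precision=3,suppress=True)
S=slant(-120,45,-1); O=np.array([.6268,.0248,.105])
robot.goto(O-S[:,2]*(.139+.13),S)
print(robot.read_t(),robot.read_grip_width()*88,robot.read_force())
robot.servo_line(O-S[:,2]*.139,speed=.08); robot.dwell(.4)
print(robot.read_t(),robot.read_grip_width()*88,robot.read_force(),robot.read_position()-(O-S[:,2]*.139))
t=-S[:,2]
for n in("scene","top"):
    p,d=robot.grab_frame(n); uv=proj(n,[O,O+.05*t,O+.198*t])
    print(n,uv)
    c=uv[:2].mean(0).astype(int); x0,y0=max(c[0]-50,0),max(c[1]-60,0)
    cr=p[y0:y0+120,x0:x0+100,::-1].copy(); cr=cv2.resize(cr,None,fx=4,fy=4,interpolation=2)
    for q in uv: cv2.circle(cr,tuple(int(v) for v in (q-[x0,y0]+.5)*4),4,(0,0,255),1)
    out=cr if n=="scene" else np.hstack([out,cr])
cv2.imwrite("pics/end.png",out)
E
```

```text
19.9667 25.417026058020873 [ 0.277 -0.29  -1.888]
22.1417 25.369301603940436 [ 0.225  0.034 -2.347] [-0. -0.  0.]
scene [[364.967 260.744]
 [354.149 258.692]
 [318.713 251.968]]
top [[298.81  199.878]
 [310.297 203.485]
 [348.289 215.449]]
```

View pics/end.png

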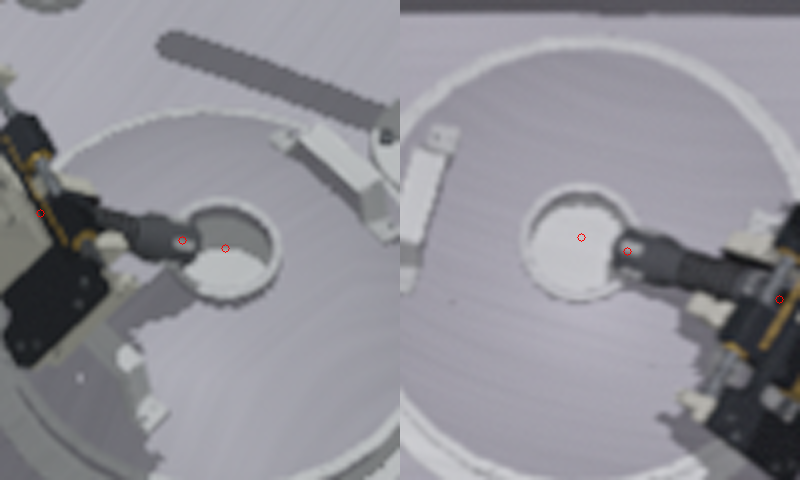

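Both crops show the torch lens at the predicted point, about 5 cm from the collar centre. The torch is aimed at the middle and the opening is visible from above.

```bash
python3 -c "
from rig import robot
print(robot.read_finger_force(),robot.read_t()); print(robot.job_done())"
```

```text
29.996612921822816 22.2417
the job is handed in; nothing more can be done
None
```

The job is handed in after about 22 s of the 48 s allowed: the spout is swung clear, and the gripper holds the torch still at 45° over the open collar, lens about 5 cm from the opening; the hand-in call returned no verdict.

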